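# Interleave and stack electrode blocks

### The arm

A 7-joint arm with a two-finger parallel gripper is mounted at the origin on the work surface; the furniture and walls round the work are solid. World frame = base frame: x ahead of the robot, y to its left, z up, the work surface at z = 0. Lengths are in m, angles in rad, forces in N, time in s.
With the tool pointing down it reaches from about 0.425 to 0.825 m from the base axis. Payload 3.6 kg.
Tool frame: the origin (TCP) lies on the centre line of the jaws, within the pads' length; the fingertips stand 22 mm ahead of it and the grasp point (between the pads) lies 3 mm ahead of it; x points along the fingers, z is the direction in which the jaws open and shut, and the axes are right-handed (so a half turn about x gives the same grasp; the last joint's range is limited). The gripper opens to 85 mm and grips with 20 to 120 N. Pads are 22 mm wide; open, the fingers measure 114 mm over their backs; the gripper's body (76 mm by 85 mm) begins 54 mm behind the grasp point. The pads swing forward as they close: fully open they stand 13 mm farther back than shut.
Start: joints at [-1.248, 0.615, -0.013, 1.423, 0.008, 1.103, -0.04], TCP at [0.222, 0.611, 0.253] pointing down, gripper open.
Joint ranges: [-3.12, 3.12], [-0.3, 2.06], [-1.34, 1.32], [0.26, 2.42], [-1.36, 4.5], [0.01, 1.98], [-2.84, 2.84]. Speed limits (rad/s): [2.79, 2.79, 3.14, 3.14, 3.14, 3.14, 3.14].

### API

Orientations are given as a 3x3 rotation matrix whose columns are the frame's x, y, z axes.
In Python, from station import robot gives the robot as it stands. Calls block until the motion is done:
- robot.move_to(position, orientation): joint-space move of the TCP to a pose.
- robot.line_to(position, rot=None, vel=0.15, contact_N=None): straight line of the TCP; rot=None keeps the orientation; vel is the mean speed in m/s. With contact_N (N) it stops when the force on the tool has changed by that much, and returns True; else False.
- robot.set_joints(angles): joint-space move.
- robot.grip(opening): finger opening in m; the grip force is fixed at half the most; returns when the fingers have stopped.
- robot.sleep(seconds).
- robot.inverse_kinematics(position, orientation): joint angles nearest the present ones, or None.
- robot.get_obs(): the state.
- robot.get_image(name): name is "side" or "top"; returns a dict with "img" (384x512x3 uint8, red, green, blue), "range_z" (384x512 float32, m along the optical axis (not along the pixel's ray), 0 where there is no reading), "K" (3x3 intrinsics, pixels), "origin" and "rotation" of the camera in the world. Camera axes: x right, y down, z forward; pixel columns grow to the right and rows downward; lengths in m; the calibration is good to about 2 mm. A picture is of the moment at which its call begins.
A pose or a line that the arm cannot do raises robot.MotionError and nothing moves.
- robot.hand_in(): hands the job in, once; it reports no verdict.
The state is a dict: "time": time; "joints": joint angles; "joint_velocities": joint speeds; "effort": joint torques, N m; "ee_pos": TCP position; "ee_rot": TCP orientation; "ft_force": force on the tool from outside, world axes, zero at the start; "wrist_torque": the same for the moment, N m; "grip_width": finger opening in m.
Only numpy, scipy, OpenCV 4.12 (cv2) and the standard library are available. Lean on these libraries where they do the work, as an engineer would, in place of code of your own. Each camera call takes 0.05 s, during which the arm holds its last target.

### The job

Start the second layer of electrode blocks in the red tray: take the aluminium separator sheet by its upright grip rib from the sloping wooden rest and lay it flat and squarely over the two blocks already in the tray. Then set the two loose blocks down gently on the sheet, one on each side of the rib, each squarely over the block beneath it and lined up with it. Drop nothing, and leave the first layer and the things standing around where they are.

Things in the scene. Friction and masses are not known exactly. Their poses are not given: they have to be found in the camera images.
- sheet_grip (a point): centre of the separator sheet's grip rib, half-way up it, 27 mm above the sheet's underside. Aluminium sheet 200 x 120 x 5 mm (x, y, z), about 0.28 kg; rib 70 mm long along y, 10 mm thick along x (grasp here), standing 44 mm up z from the middle of the upper face. At the start z leans 35 degrees from vertical and the rib lies level across the slope; lift along z, off the ledges
- sheet_centre (a point): centre of the same sheet, half-way through its 5 mm thickness, same axes as sheet_grip (turned by half a turn the sheet is the same)
- sheet: the same separator sheet; origin at the centre of its underside, same axes
- stand: fixed wooden sloping rest, footprint about 175 x 150 mm (x, y), up to 140 mm high; origin on the bench under the middle of the slope. The slope rises at 35 degrees along the rest's +x; the middle of its face is 85 mm above the bench; two ledges 15 mm high at its lower end hold the sheet
- tray_floor (a point): middle of the inner floor of the fixed red tray, 2 mm above the bench; tray about 164 (x) x 231 (y) mm outside, y is its long way; walls 41 mm high, two corner tabs up to 60 mm. The two first-layer blocks stand on the floor about 64 mm either way from here along y, their tops 49 mm above it
- low_1_c (a point): first-layer block in the tray: dark grey block with a light metal top cap, 42 x 72 x 49 mm (x, y, z), upright, 0.25 to 0.5 kg; the point is its centre, 24.5 mm above its underside; its x axis is across the 42 mm width (grasp it there), y along the 72 mm length, z up. x runs along the tray's long way. Over it, 38 mm is free between rib and block
- low_2_c (a point): the other first-layer block in the tray, alike in all: its centre, axes as low_1_c
- block_1_c (a point): loose block standing on the bench, to be stacked: dark grey block with a light metal top cap, 42 x 72 x 49 mm (x, y, z), upright, 0.25 to 0.5 kg; the point is its centre, 24.5 mm above its underside; its x axis is across the 42 mm width (grasp it there), y along the 72 mm length, z up
- block_1: the same loose block; origin at the centre of its underside
- block_2_c (a point): second loose block on the bench, alike in all: its centre, axes as block_1_c
- block_2: the same second block; origin at the centre of its underside
- copper: bystander: brown copper electrode block with two holes, standing, 80 x 26 x 95 mm, origin at the centre of its underside
- hub: bystander: turned steel hub, 86 mm across, 46 mm high, origin at the centre of its underside
Things that resemble listed ones, but are neither listed nor needed, are in the scene too. What is shaped like the block_1 but blue is not meant.

How it is judged:
On the way:
1. the sheet lies flat on the first layer, let go, with no block on it yet (horizontal distance between sheet_centre and tray_floor below 0.02 m and angle between the x axis of sheet_centre and the y axis of tray_floor, either way round below 0.15 rad and angle between sheet_centre's own z axis and vertical below 0.05 rad and z of sheet_centre in the frame of tray_floor between 0.046 and 0.057 m and contact force between sheet and block_1 below 0.05 N and contact force between sheet and block_2 below 0.05 N and contact force between the fingers and sheet below 0.05 N and linear speed of sheet below 0.02 m/s), for 0.2 s.
At the end, for the whole second after the job is handed in: Sheet level on the two first-layer blocks, within 20 mm and 0.15 rad of the tray's middle and long way; the loose blocks upright on it, one over each first-layer block within 20 mm and 0.25 rad (either way round); first layer within 15 mm of its start, all at rest (horizontal distance between sheet_centre and tray_floor below 0.02 m and angle between the x axis of sheet_centre and the y axis of tray_floor, either way round below 0.15 rad and angle between sheet_centre's own z axis and vertical below 0.05 rad and z of sheet_centre in the frame of tray_floor between 0.046 and 0.057 m and distance of each of low_1_c, low_2_c from where it was at the start of the episode below 0.015 m and angle between each of low_1_c, low_2_c's own z axis and vertical below 0.06 rad and linear speed of each of sheet, block_1, block_2 below 0.02 m/s and (((horizontal distance between block_1_c and low_1_c below 0.02 m and angle between the x axis of block_1_c and the x axis of low_1_c, either way round below 0.25 rad and angle between block_1_c's own z axis and vertical below 0.06 rad and z of block_1_c in the frame of sheet_centre between 0.022 and 0.032 m) and (horizontal distance between block_2_c and low_2_c below 0.02 m and angle between the x axis of block_2_c and the x axis of low_2_c, either way round below 0.25 rad and angle between block_2_c's own z axis and vertical below 0.06 rad and z of block_2_c in the frame of sheet_centre between 0.022 and 0.032 m)) or ((horizontal distance between block_1_c and low_2_c below 0.02 m and angle between the x axis of block_1_c and the x axis of low_2_c, either way round below 0.25 rad and angle between block_1_c's own z axis and vertical below 0.06 rad and z of block_1_c in the frame of sheet_centre between 0.022 and 0.032 m) and (horizontal distance between block_2_c and low_1_c below 0.02 m and angle between the x axis of block_2_c and the x axis of low_1_c, either way round below 0.25 rad and angle between block_2_c's own z axis and vertical below 0.06 rad and z of block_2_c in the frame of sheet_centre between 0.022 and 0.032 m)))); the robot touches nothing.
It fails at once if the sheet or a block is dropped (it falls free faster than 0.5 m/s) ((linear speed of sheet above 0.5 m/s and contact force between the fingers and sheet below 0.01 N) or (linear speed of block_1 above 0.5 m/s and contact force between the fingers and block_1 below 0.01 N) or (linear speed of block_2 above 0.5 m/s and contact force between the fingers and block_2 below 0.01 N)).
It fails at once if a bystander (copper block or hub) is moved more than 30 mm (distance of any of copper, hub from where it was at the start of the episode above 0.03 m).
It also fails if it takes over 72 s, if anything falls off the work surface, if the arm or the gripper's body presses on something with over 40 N, if the wrist force passes 120 N, or if a joint passes its speed limit or range.

## Working session

There is one attempt and no reset: what is moved stays moved. The work goes in short steps, each a Python script; the robot and the scene stay as the last script left them, time stands still between calls to the robot, and variables do not carry over. Pictures are saved under pics/ and viewed, and the job is handed in when it is done.

```bash
ls; mkdir -p pics
python3 - <<'E'
from station import robot
import cv2,numpy as np,pickle
for n in("side","top"):
    d=robot.get_image(n);pickle.dump(d,open(n+'.pkl','wb'))
    cv2.imwrite(f'pics/{n}0.png',cv2.resize(d['img'][:,:,::-1],(800,600),interpolation=cv2.INTER_CUBIC))
    print(n,d['K'],d['origin'],d['rotation'])
print(robot.get_obs())
E
```

```text
pics
side [[366.43644897   0.         255.47965865]
 [  0.         366.43644897 191.82934202]
 [  0.           0.           1.        ]] [ 0.2550667  -0.89857966  0.83319318] [[ 0.9367457  -0.21049915  0.27963835]
 [-0.34999206 -0.55508621  0.75457595]
 [-0.0036142  -0.80471697 -0.59364765]]
top [[397.88855123   0.         253.64444575]
 [  0.         397.88855123 190.76742912]
 [  0.           0.           1.        ]] [0.27945788 0.04545665 1.71167774] [[ 0.00634401 -0.98315076  0.18268643]
 [-0.99992717 -0.00811252 -0.00893489]
 [ 0.01026639 -0.18261644 -0.98313063]]
{'time': 0.1, 'joints': array([-1.24845309,  0.61582392, -0.01265193,  1.42476019,  0.00808734,
        1.10337746, -0.04042878]), 'joint_velocities': array([-0.00130781, -0.00114785,  0.00058862, -0.00379154, -0.00013666,
       -0.00073057, -0.0001966 ]), 'effort': array([ 9.47527769e-04, -4.70382607e+01,  2.60194056e-01, -1.71571219e+01,
        1.00850308e-02,  5.86329319e-03, -1.29121119e-05]), 'ee_pos': array([0.22192646, 0.61026113, 0.25224575]), 'ee_rot': array([[-7.95479791e-04, -9.39789265e-01,  3.41753574e-01],
       [-2.17897128e-03,  3.41754500e-01,  9.39786739e-01],
       [-9.99997310e-01,  2.91013484e-06, -2.31963262e-03]]), 'ft_force': array([-0.14529179,  0.43803   , -0.33688024]), 'wrist_torque': array([-0.00190703, -0.06876243, -0.0125127 ]), 'grip_width': 0.08578872906951572}
```

View pics/side0.png

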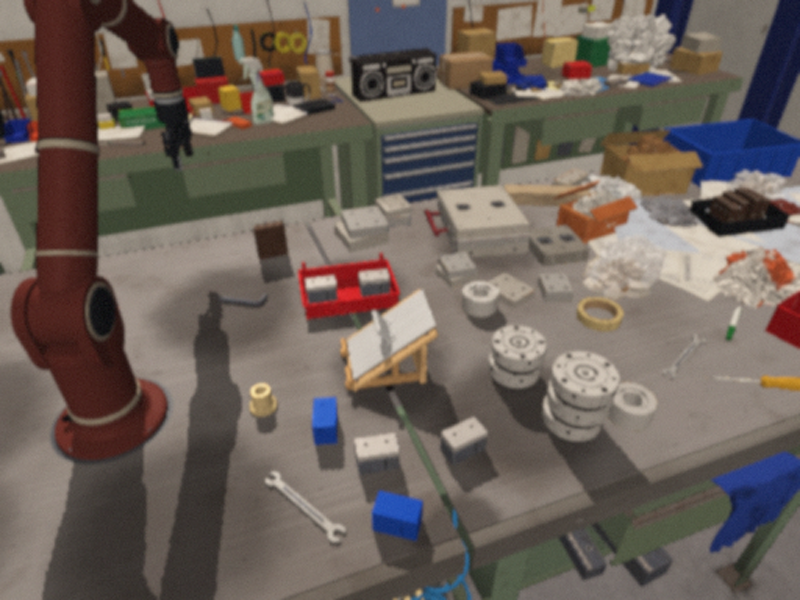

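View pics/top0.png

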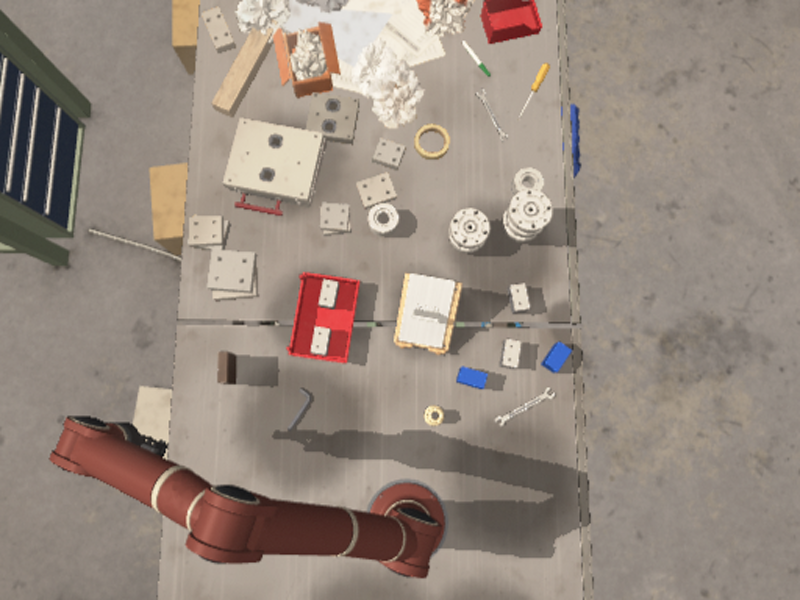

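Both views are clear. In the top view (800x600) the tray is at about (325,318), its low blocks at (329,293) and (320,341), and the sheet on its rest at (430,312). The loose blocks are at (519,297) and (512,353), with blue decoys next to them. Next I'll measure positions from depth.

```bash
cat > h.py <<'E'
import numpy as np,cv2,pickle
def cloud(d):
    K=d['K'];z=d['range_z'];v,u=np.mgrid[0:z.shape[0],0:z.shape[1]]
    P=np.stack([(u-K[0,2])/K[0,0]*z,(v-K[1,2])/K[1,1]*z,z],-1)
    W=P@np.array(d['rotation']).T+np.array(d['origin'])
    W[z==0]=np.nan
    return W
def rect(xy):
    (c,s,a)=cv2.minAreaRect((xy*1000).astype(np.float32)); 
    b=cv2.boxPoints((c,s,a)); e1=b[1]-b[0];e2=b[2]-b[1]
    l=e1 if np.linalg.norm(e1)>np.linalg.norm(e2) else e2
    ang=np.degrees(np.arctan2(l[1],l[0]))%180
    return np.round(np.array(c)/1000,4),np.round(sorted(s),1),round(ang,1)
def proj(d,p):
    q=np.array(d['rotation']).T@(np.array(p)-np.array(d['origin']));q=d['K']@q;return q[:2]/q[2]
E
python3 - <<'E'
from h import *
for n in('top','side'):
    d=pickle.load(open(n+'.pkl','rb'));W=cloud(d);I=d['img'].astype(int)
    print(n,'table z',np.nanmedian(W[(W[...,0]>.3)&(W[...,0]<.8)&(abs(W[...,1])<.4)&(abs(W[...,2])<.03)][:,2]))
    g=np.abs(I.max(-1)-I.min(-1))<45
    m=(W[...,2]>.038)&(W[...,2]<.062)&g&(I.min(-1)>110)&(W[...,0]>.2)&(W[...,0]<.85)&(abs(W[...,1])<.5)
    k,l,s,c=cv2.connectedComponentsWithStats(m.astype(np.uint8),connectivity=4)
    for i in range(1,k):
        if s[i,4]>60:
            w=W[l==i];print('blob',s[i],rect(w[:,:2]),w.mean(0).round(4),np.median(w[:,2]).round(4))
    r=(I[...,0]>110)&(I[...,1]<60)&(I[...,2]<60)&(W[...,0]>.3)&(W[...,0]<.8)&(abs(W[...,1])<.5)&(W[...,2]>-.02)&(W[...,2]<.08)
    k,l,s,c=cv2.connectedComponentsWithStats(r.astype(np.uint8))
    for i in range(1,k):
        if s[i,4]>100:
            w=W[l==i];print('red',s[i],rect(w[:,:2]),w.mean(0).round(4),[ (t,rect(w[(w[:,2]>t)][:,:2])) for t in(.034,) if (w[:,2]>t).sum()>5])
    # sheet
    m=(W[...,2]>.03)&(W[...,2]<.22)&g&(I.min(-1)>120)&(W[...,0]>.3)&(W[...,0]<.75)&(W[...,1]<.1)&(W[...,1]>-.2)
    k,l,s,c=cv2.connectedComponentsWithStats(m.astype(np.uint8),connectivity=4)
    for i in range(1,k):
        if s[i,4]>200:
            w=W[l==i];A=np.c_[w[:,:2],np.ones(len(w))]
            keep=np.ones(len(w),bool)
            for _ in range(10):
                p=np.linalg.lstsq(A[keep],w[keep,2],rcond=None)[0];r_=w[:,2]-A@p;keep=abs(r_)<.006
            nn=np.array([-p[0],-p[1],1]);nn/=np.linalg.norm(nn)
            print('plane',s[i],keep.sum(),'n',nn.round(3),'tilt',np.degrees(np.arccos(nn[2])).round(1),'dir',np.degrees(np.arctan2(nn[1],nn[0])).round(1),p.round(4),'sd',r_[keep].std())
E
```

```text
top table z 0.000506467448174841
blob [204 132  20  16 254] (array([0.8175, 0.2068]), array([67.5, 78.5]), np.float32(86.3)) [0.8166 0.2061 0.0465] 0.0465
blob [236 132  19  18 217] (array([0.8121, 0.0694]), array([74.9, 78.7]), np.float32(90.5)) [0.8143 0.0702 0.0458] 0.0456
blob [204 179  12  18 161] (array([0.6027, 0.2168]), array([40.4, 71.4]), np.float32(170.8)) [0.6017 0.217  0.051 ] 0.0509
blob [326 181  13  18 168] (array([ 0.5972, -0.3048]), array([42. , 72.2]), np.float32(9.3)) [ 0.5964 -0.3049  0.0489] 0.0492
blob [256 206  29  16 236] (array([ 0.4916, -0.0376]), array([ 41.4, 118.3]), np.float32(78.8)) [ 0.4924 -0.0378  0.0493] 0.0497
blob [199 209  12  18 162] (array([0.4726, 0.2354]), array([41.1, 70.2]), np.float32(171.6)) [0.4713 0.2354 0.0507] 0.0507
blob [321 217  13  18 177] (array([ 0.4435, -0.2781]), array([42.6, 72. ]), np.float32(170.1)) [ 0.4434 -0.278   0.0488] 0.0486
red [185 175  44  53 824] (array([0.538, 0.229]), array([151.8, 222.2]), np.float32(172.6)) [0.5643 0.2512 0.0067] [(0.034, (array([0.5372, 0.2304]), array([151.7, 222.2]), np.float32(171.9)))]

[... 922 characters left out ...]
 19  76] (array([ 0.7449, -0.1821]), array([ 40.1, 101.8]), np.float32(114.1)) [ 0.7404 -0.1845  0.043 ] 0.0433
blob [283 267  29  20 346] (array([ 0.5944, -0.3069]), array([43.7, 73.3]), np.float32(9.5)) [ 0.5937 -0.3089  0.0486] 0.0489
blob [227 277  29  18 386] (array([ 0.4407, -0.28  ]), array([44.1, 72. ]), np.float32(169.8)) [ 0.4397 -0.2819  0.0484] 0.0487
red [ 192  164   64   40 1143] (array([0.5359, 0.2258]), array([163.5, 225.3]), np.float32(172.4)) [0.534  0.215  0.0219] [(0.034, (array([0.5359, 0.2258]), array([163.5, 225.3]), np.float32(172.4)))]
plane [ 222  185   57   58 1470] 1323 n [-0.565  0.095  0.82 ] tilt 35.0 dir 170.5 [ 0.6894 -0.116  -0.2928] sd 0.0017739614654427604
```

Run:
```python
from h import *
d=pickle.load(open('top.pkl','rb'))
a=d['img'][150:260,160:370,::-1];cv2.imwrite('pics/topcrop.png',cv2.resize(a,(798,418),interpolation=cv2.INTER_CUBIC))
d=pickle.load(open('side.pkl','rb'))
a=d['img'][150:350,160:360,::-1];cv2.imwrite('pics/sidecrop.png',cv2.resize(a,(600,600),interpolation=cv2.INTER_CUBIC))
```

```text
(no output)
```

View pics/topcrop.png

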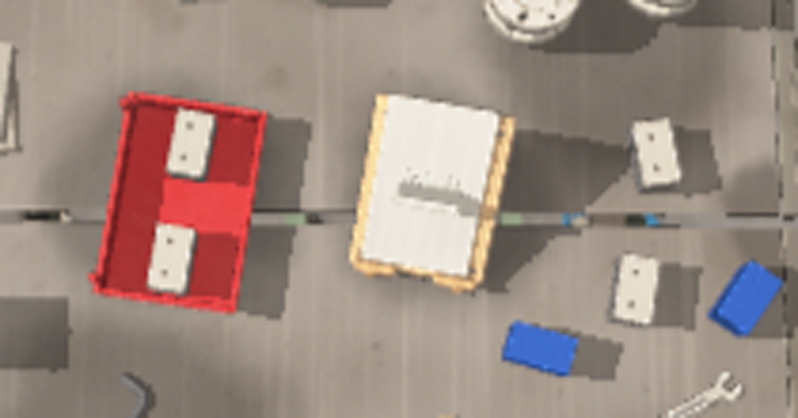

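View pics/sidecrop.png

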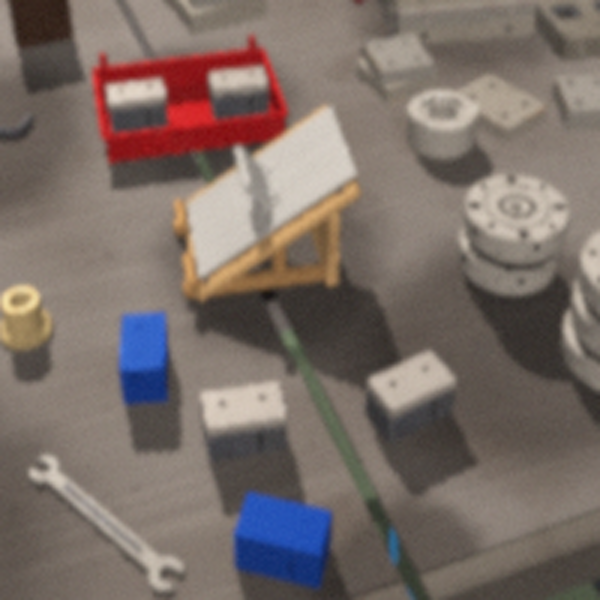

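The sheet's slope fits in both views (35.0° tilt, uphill direction about -9.6°). The low blocks have their 72 mm along the tray's long way, which contradicts the "x runs along the long way" note, so I'll align to what the cameras show. Next: locate the sheet and rib precisely, then check reach.

Run:
```python
from h import *
a=np.radians(-9.7);t=np.radians(35)
X=np.array([np.cos(t)*np.cos(a),np.cos(t)*np.sin(a),np.sin(t)]);Y=np.array([-np.sin(a),np.cos(a),0]);N=np.cross(X,Y)
print(N)
R=np.c_[X,Y,N];O=np.array([.53,-.04,0])
for n in('top','side'):
    d=pickle.load(open(n+'.pkl','rb'));W=cloud(d);I=d['img'].astype(int)
    L=(W-O)@R
    g=(np.abs(I.max(-1)-I.min(-1))<45)&(abs(L[...,0]-.04)<.2)&(abs(L[...,1])<.11)&(W[...,2]>.02)
    h=np.nanmedian(L[g&(I.min(-1)>120)][:,2])
    f=g&(abs(L[...,2]-h)<.007)
    k,l,s,c=cv2.connectedComponentsWithStats(f.astype(np.uint8));i=1+np.argmax(s[1:,4]);f=l==i
    p=L[f];print(n,'h',h,'rect',rect(p[:,:2]),'pct',np.percentile(p[:,0],[0,1,99,100]).round(4),np.percentile(p[:,1],[0,1,99,100]).round(4))
    r=g&(L[...,2]>h+.012)&(L[...,2]<h+.06);p=L[r]
    print('rib',len(p),np.median(p,0).round(4),np.percentile(p[:,0],[2,98]),np.percentile(p[:,1],[2,98]),np.percentile(p[:,2]-h,[2,50,98]))
    top=p[p[:,2]>h+.036];print('ribtop',len(top),top.mean(0), rect(top[:,:2]) if len(top)>4 else '')
```

```text
[-0.56537628  0.09664154  0.81915204]
top h 0.0618416420999659 rect (array([ 0.0649, -0.0066]), array([125.2, 203.6]), np.float32(0.3)) pct [-0.0369 -0.0324  0.1649  0.1668] [-0.0696 -0.0629  0.0549  0.0558]
rib 92 [ 0.0694 -0.0028  0.0986] [0.06077948 0.07333535] [-0.03637189  0.02912724] [0.01291071 0.03676406 0.04799053]
ribtop 48 [ 0.06720669 -0.00375262  0.10424946] (array([ 0.0664, -0.0042]), array([14. , 66.8]), np.float32(87.7))
side h 0.06324706676972294 rect (array([ 0.0627, -0.0009]), array([134.4, 202.4]), np.float32(179.5)) pct [-0.0384 -0.0338  0.1626  0.1637] [-0.0688 -0.0661  0.0522  0.0664]
rib 116 [ 0.0678 -0.0158  0.0977] [0.06048103 0.06980866] [-0.04047015  0.0278606 ] [0.01239268 0.0344563  0.0454552 ]
ribtop 53 [ 0.06546321 -0.01066612  0.10563474] (array([ 0.0648, -0.0067]), array([10. , 69.2]), np.float32(90.7))
```

```bash
cat >> h.py <<'E'
_a=np.radians(-9.7);_t=np.radians(35)
SX=np.array([np.cos(_t)*np.cos(_a),np.cos(_t)*np.sin(_a),np.sin(_t)]);SY=np.array([-np.sin(_a),np.cos(_a),0]);SN=np.cross(SX,SY)
GR=np.array([.53,-.04,0])+.0655*SX-.005*SY+(.0627+.025)*SN   # grasp point on rib, 30mm above underside
def rt(ax,z): return np.c_[ax,np.cross(z,ax),z]
def down(deg):  # jaws along deg
    r=np.radians(deg);return rt(np.array([0,0,-1.]),np.array([np.cos(r),np.sin(r),0]))
def tcp(g,R): return np.array(g)-.003*R[:,0]
TR=np.array([.537,.226]);TD=-8.2
LOW=[np.array([.602,.2163]),np.array([.472,.2352])]
BL=[(np.array([.596,-.306]),9.4),(np.array([.442,-.279]),-10.0)]
E
python3 - <<'E'
from h import *
from station import robot
print(GR)
for s in(1,-1):
    R=rt(-SN,s*SX)
    for k in(.0,.06,.12,.16):
        q=robot.inverse_kinematics(tcp(GR+k*SN,R),R);print(s,k,None if q is None else np.round(q,2))
    D=down(TD+(0 if s>0 else 180))
    for z in(.081,.25,.3): 
        q=robot.inverse_kinematics(tcp([*TR,z],D),D);print('tray',z,None if q is None else np.round(q,2))
for p,l in list(zip([b[0] for b in BL],[b[1] for b in BL]))+[(LOW[0],TD),(LOW[1],TD)]:
    for j in(90,-90):
        D=down(l+j);print(p,j,[None if (q:=robot.inverse_kinematics(tcp([*p,z],D),D)) is None else np.round(q,2) for z in(.03,.09,.25)])
E
```

```text
[ 0.53246144 -0.04549326  0.10940889]
1 0.0 [ 0.7   0.89 -1.15  2.36  2.03  0.99 -2.05]
1 0.06 None
1 0.12 None
1 0.16 None
tray 0.081 [-0.6   0.74  0.27  1.8  -0.3   0.65 -0.3 ]
tray 0.25 [-0.67  0.53  0.38  1.64 -0.22  1.02 -0.37]
tray 0.3 [-0.69  0.49  0.4   1.56 -0.2   1.14 -0.39]
-1 0.0 [ 0.24  0.62 -0.36  2.37  2.52  0.53  0.49]
-1 0.06 [ 0.26  0.47 -0.4   2.42  2.38  0.44  0.59]
-1 0.12 None
-1 0.16 None
tray 0.081 [-0.17  0.76 -0.43  1.78  0.46  0.7   2.14]
tray 0.25 [-0.17  0.54 -0.43  1.62  0.25  1.04  2.33]
tray 0.3 [-0.18  0.49 -0.41  1.54  0.21  1.15  2.37]
[ 0.596 -0.306] 90 [array([ 0.53,  0.9 , -0.17,  1.54,  0.2 ,  0.72,  2.02]), array([ 0.47,  0.81, -0.06,  1.52,  0.06,  0.81,  2.13]), array([ 0.26,  0.67,  0.33,  1.37, -0.22,  1.15,  2.36])]
[ 0.596 -0.306] -90 [array([ 0.15,  0.96,  0.55,  1.56, -0.64,  0.81, -0.45]), array([ 0.11,  0.9 ,  0.63,  1.53, -0.62,  0.92, -0.46]), array([-0.08,  0.89,  1.15,  1.38, -0.81,  1.38, -0.33])]
[ 0.442 -0.279] 90 [array([ 0.64,  0.75, -0.18,  1.98,  0.3 ,  0.43,  1.63]), array([ 0.51,  0.64,  0.02,  1.96, -0.03,  0.54,  1.94])
[... 332 characters left out ...]
 array([-0.35,  0.78, -0.05,  1.61,  0.05,  0.75,  1.  ]), array([-0.38,  0.6 ,  0.  ,  1.46, -0.  ,  1.09,  1.05])]
[0.602  0.2163] -90 [array([-0.71,  0.94,  0.6 ,  1.65, -0.71,  0.77, -1.49]), array([-0.74,  0.87,  0.65,  1.63, -0.65,  0.87, -1.54]), array([-0.79,  0.7 ,  0.75,  1.47, -0.5 ,  1.17, -1.67])]
[0.472  0.2352] 90 [array([-0.47,  0.75, -0.05,  1.97,  0.09,  0.42,  0.84]), array([-0.47,  0.65, -0.05,  1.94,  0.06,  0.55,  0.87]), array([-0.51,  0.42,  0.01,  1.78, -0.  ,  0.94,  0.93])]
[0.472  0.2352] -90 [array([-0.79,  0.8 ,  0.46,  1.98, -0.7 ,  0.52, -1.55]), array([-0.87,  0.72,  0.58,  1.95, -0.63,  0.65, -1.6 ]), array([-1.01,  0.52,  0.78,  1.79, -0.43,  1.01, -1.77])]
```

Run:
```python
from h import *
from station import robot
f=lambda q:None if q is None else np.round(q,2)
ik=robot.inverse_kinematics
R=rt(-SN,-SX)
for off in([0,0,0],[.03,0,0],[0,0,.05],[0,0,.1],[0,0,.15],[0.05,0,.1],[.1,0,.1],[.15,0,.1]):
    print(off,f(ik(tcp(GR+.055*SN+np.array(off),R),R)))
from scipy.spatial.transform import Rotation as Ro
# levelled partially, above
D=down(-9.7+180)
for k in(0,.25,.5,.75,1):
    r=Ro.from_rotvec(0*SX) 
    t=np.radians(35*(1-k));a=np.radians(-9.7)
    X=np.array([np.cos(t)*np.cos(a),np.cos(t)*np.sin(a),np.sin(t)]);Rk=rt(-np.cross(X,SY),-X)
    for dz in(.03,.1,.15):print(k,dz,f(ik(tcp(GR+.03*SN+np.array([0,0,dz]),Rk),Rk)))
```

```text
[0, 0, 0] [ 0.27  0.48 -0.41  2.42  2.39  0.45  0.59]
[0.03, 0, 0] [ 0.31  0.52 -0.47  2.34  2.25  0.44  0.74]
[0, 0, 0.05] [ 0.33  0.36 -0.46  2.36  2.05  0.33  0.93]
[0, 0, 0.1] [-0.22  0.23  0.24  2.3   1.25  0.05  1.73]
[0, 0, 0.15] [-0.21  0.13  0.21  2.22  0.39  0.2   2.6 ]
[0.05, 0, 0.1] [-0.08  0.29  0.07  2.19  0.96  0.11  2.02]
[0.1, 0, 0.1] [ 0.02  0.36 -0.05  2.06  0.85  0.17  2.14]
[0.15, 0, 0.1] [ 0.08  0.43 -0.14  1.94  0.8   0.24  2.21]
0 0.03 [ 0.31  0.48 -0.45  2.37  2.27  0.42  0.72]
0 0.1 [ 0.05  0.29 -0.09  2.29  1.85  0.14  1.14]
0 0.15 [-0.11  0.19  0.11  2.22  0.57  0.15  2.42]
0.25 0.03 [ 0.28  0.45 -0.39  2.26  1.55  0.26  1.45]
0.25 0.1 [ 0.08  0.29 -0.1   2.17  0.46  0.25  2.53]
0.25 0.15 [-0.05  0.21  0.06  2.1   0.16  0.38  2.84]
0.5 0.03 [ 0.21  0.45 -0.27  2.14  0.59  0.31  2.42]
0.5 0.1 [ 0.13  0.33 -0.15  2.06  0.22  0.47  2.79]
0.5 0.15 [ 0.82  0.45 -1.14  1.96  0.75  0.82  2.27]
0.75 0.03 [ 0.24  0.49 -0.3   2.02  0.34  0.53  2.67]
0.75 0.1 [ 0.77  0.6  -1.15  1.92  0.78  0.95  2.24]
0.75 0.15 [ 0.79  0.52 -1.15  1.85  0.64  1.01  2.37]
1 0.03 [ 0.27  0.54 -0.34  1.9   0.26  0.74  2.75]
1 0.1 [ 0.73  0.67 -1.15  1.81  0.68  1.13  2.32]
1 0.15 [ 0.75  0.6  -1.15  1.73  0.58  1.2   2.41]
```

```bash
cat >> h.py <<'E'
def st(robot):
    o=robot.get_obs();print('t',round(o['time'],2),'q',o['joints'].round(2),'p',o['ee_pos'].round(4),'F',o['ft_force'].round(1),'w',round(o['grip_width'],4));return o
def shot(robot,name,crop=None):
    out=[]
    for n in('side','top'):
        d=robot.get_image(n);pickle.dump(d,open(n+'.pkl','wb'));out.append(d['img'][:,:,::-1])
    a=out[0][120:320,130:390];b=out[1][130:290,150:358]
    im=np.vstack([cv2.resize(a,(520,400),interpolation=cv2.INTER_CUBIC)]);b=cv2.resize(b,(400,308),interpolation=cv2.INTER_CUBIC)
    c=np.zeros((400,800,3),np.uint8);c[:,:400]=cv2.resize(a,(400,308)).copy() if False else np.pad(cv2.resize(a,(400,308)),((0,92),(0,0),(0,0)));c[:308,400:]=b
    cv2.imwrite(f'pics/{name}.png',c[:310])
E
python3 - <<'E'
from h import *
from station import robot
robot.set_joints([-0.21,.13,.21,2.22,.39,.2,-.54]);st(robot)
R=rt(-SN,SX)
R2=rt(-SN,-SX);q=robot.inverse_kinematics(tcp(GR+.055*SN+[0,0,.05],R2),R2)
print(np.round(q,2))
q=np.array(q);
if q[6]>0:q[6]-=np.pi
if q[4]>1:
    robot.set_joints(q);o=st(robot);print(o['ee_rot'].round(3),R.round(3))
    shot(robot,'pre')
E
```

```text
t 2.62 q [-0.21  0.13  0.21  2.22  0.39  0.2  -0.54] p [ 0.5005 -0.0398  0.3093] F [-0.8  0.8 -0.2] w 0.0854
[ 0.41  0.38 -0.58  2.36  1.98  0.37  1.  ]
t 4.05 q [ 0.41  0.38 -0.58  2.35  1.98  0.37 -2.14] p [ 0.4999 -0.0398  0.207 ] F [-0.2  0.4 -0.3] w 0.0853
[[ 0.566  0.168  0.807]
 [-0.097  0.986 -0.138]
 [-0.819 -0.     0.574]] [[ 0.565  0.168  0.807]
 [-0.097  0.986 -0.138]
 [-0.819  0.     0.574]]
```

View pics/pre.png

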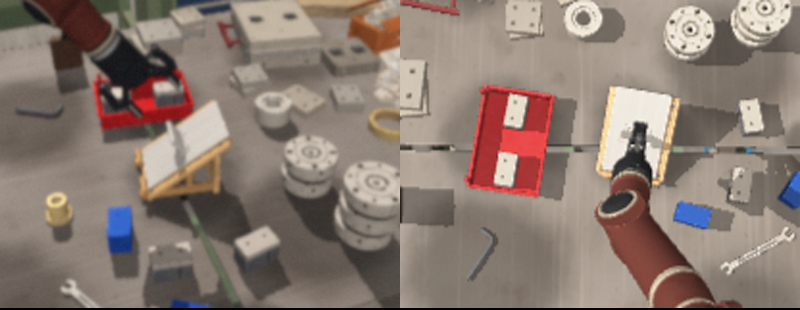

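The picture shows the tilted open gripper above the rib: jaws at about (130,85) in the side half, (637,130) in the top half. Closing in along the sheet normal.

Run:
```python
from h import *
from station import robot
R=rt(-SN,SX)
robot.line_to(tcp(GR+.052*SN,R),R,vel=.08);st(robot)
print(robot.line_to(tcp(GR,R),R,vel=.06,contact_N=10));st(robot)
robot.grip(0.0);st(robot)
shot(robot,'grip')
```

```text
t 4.96 q [ 0.45  0.54 -0.68  2.41  2.19  0.57 -2.34] p [ 0.5016 -0.0401  0.1548] F [-0.6  0.1  0.5] w 0.0855
False
t 5.97 q [ 0.45  0.68 -0.68  2.37  2.27  0.66 -2.37] p [ 0.5306 -0.0451  0.112 ] F [-0.2 -0.4  0.2] w 0.0855
t 6.65 q [ 0.45  0.68 -0.68  2.37  2.27  0.66 -2.37] p [ 0.5303 -0.0451  0.1117] F [-1.8  0.1  2.2] w 0.0091
```

View pics/grip.png

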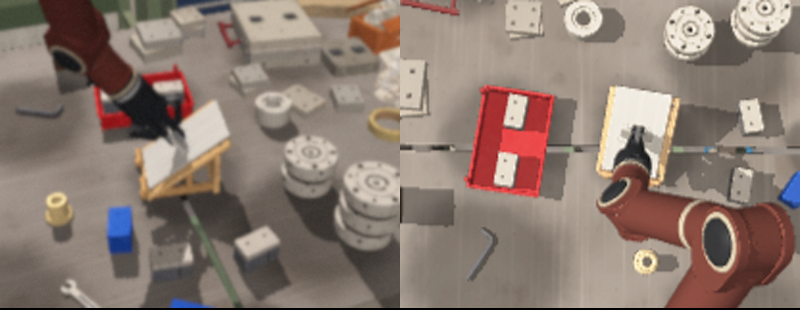

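Jaws closed on the rib at 9.1 mm with little force. Lifting along the normal, then levelling.

Run:
```python
from h import *
from station import robot
R=rt(-SN,SX)
p0=robot.get_obs()['ee_pos']
robot.line_to(p0+.04*SN,vel=.05);o=st(robot)
robot.line_to(o['ee_pos']+[0,0,.07],vel=.08);o=st(robot)
def Rk(tilt,deg):
    t=np.radians(tilt);a=np.radians(deg)
    X=np.array([np.cos(t)*np.cos(a),np.cos(t)*np.sin(a),np.sin(t)]);Y=np.array([-np.sin(a),np.cos(a),0]);return rt(-np.cross(X,Y),X)
p=o['ee_pos']
q=robot.inverse_kinematics(p+[.02,0,.03],down(-9.7));print(np.round(q,2))
shot(robot,'lift')
for tilt in(24,12,0):
    p=p+[.01,.0,.015]
    try: robot.line_to(p,Rk(tilt,-9.7),vel=.012)
    except robot.MotionError as e: print(tilt,e);break
    st(robot)
```

```text
t 7.7 q [ 0.45  0.58 -0.69  2.4   2.21  0.6  -2.35] p [ 0.5078 -0.0413  0.1445] F [ 0.6  0.4 -2.5] w 0.0092
t 8.72 q [ 0.39  0.36 -0.54  2.33  1.91  0.34 -2.06] p [ 0.5075 -0.0413  0.2141] F [-0.3 -0.  -2.1] w 0.0097
[ 0.62  0.59 -0.93  1.77  0.53  1.06 -0.67]
t 10.43 q [ 0.44  0.36 -0.58  2.14  0.84  0.4  -0.97] p [ 0.5172 -0.0413  0.229 ] F [-0.3  1.2 -3.8] w 0.0094
t 12.08 q [ 0.56  0.45 -0.77  1.93  0.56  0.75 -0.68] p [ 0.5273 -0.0412  0.244 ] F [-1.1 -0.9 -2.9] w 0.0093
t 13.73 q [ 0.55  0.54 -0.81  1.72  0.44  1.07 -0.57] p [ 0.5373 -0.0412  0.2591] F [-0.4 -0.4 -3. ] w 0.0094
```

View pics/lift.png

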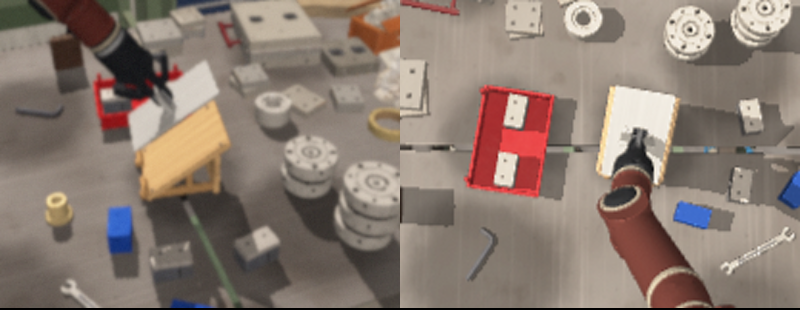

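The sheet is held clear of the rest and is now level. Moving over the tray and checking its tilt and centre there.

```bash
cat > chk.py <<'E'
from h import *
def sheet(R0,zc,c,lo=.012):
    for n in('top','side'):
        d=pickle.load(open(n+'.pkl','rb'));W=cloud(d);I=d['img'].astype(int)
        g=(np.abs(I.max(-1)-I.min(-1))<45)&(I.min(-1)>110)&(abs(W[...,2]-zc)<lo)&(np.hypot(W[...,0]-c[0],W[...,1]-c[1])<.15)
        k,l,s,_=cv2.connectedComponentsWithStats(g.astype(np.uint8),connectivity=4)
        # merge big comps
        f=np.isin(l,[i for i in range(1,k) if s[i,4]>60])
        w=W[f];A=np.c_[w[:,:2]-c,np.ones(len(w))];keep=np.ones(len(w),bool)
        for _ in range(6):
            p=np.linalg.lstsq(A[keep],w[keep,2],rcond=None)[0];r=w[:,2]-A@p;keep=abs(r)<max(.004,2*r[keep].std()*0+.005)
        print(n,f.sum(),rect(w[keep][:,:2]),'slope deg',np.degrees(p[:2]).round(2),'z',p[2].round(4))
E
python3 - <<'E'
from chk import *
from station import robot
D=down(TD)
robot.move_to(tcp([*TR,.22],D),D);o=st(robot);print(o['ee_rot'].round(3))
shot(robot,'over')
sheet(D,.22-.025,TR)
E
```

```text
t 14.78 q [ 0.02  0.64 -0.76  1.65  0.5   1.05 -1.04] p [0.538  0.2236 0.2228] F [ 1.5 -0.3 -2.2] w 0.0095
[[ 0.     0.146  0.989]
 [-0.003  0.989 -0.146]
 [-1.    -0.002  0.001]]
top 607 (array([0.5398, 0.2239]), array([119.7, 199.3]), np.float32(171.6)) slope deg [ 0.25 -0.72] z 0.1946
side 890 (array([0.5372, 0.2224]), array([124.5, 199.8]), np.float32(171.9)) slope deg [0.02 0.03] z 0.1948
```

View pics/over.png

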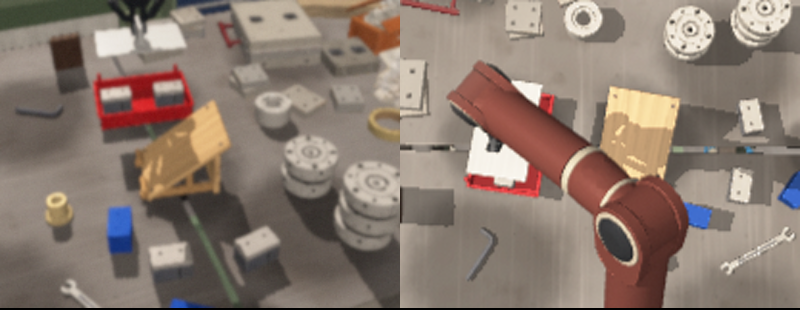

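The sheet is level, aligned at 171.7° and about 3 mm from the tray's centre. Lowering it until contact.

Run:
```python
from chk import *
from station import robot
D=down(TD)
robot.line_to([TR[0],TR[1]+.001,.097],D,vel=.09);st(robot)
print(robot.line_to([TR[0],TR[1]+.001,.080],D,vel=.02,contact_N=4));o=st(robot)
robot.grip(.035);robot.sleep(.3);o=st(robot)
robot.line_to(o['ee_pos']+[0,0,.15],vel=.15)
robot.set_joints(np.array([.6,.4,-.3,1.7,.3,1.0,-.5]));robot.sleep(.1);st(robot)
shot(robot,'sheet')
sheet(D,.056,TR)
```

```text
t 16.43 q [-0.05  0.79 -0.65  1.77  0.64  0.8  -1.16] p [0.5374 0.2273 0.0976] F [-1.   0.2 -1.4] w 0.0093
True
t 17.04 q [-0.06  0.81 -0.64  1.78  0.65  0.78 -1.17] p [0.537  0.227  0.0852] F [-0.1 -0.3  3.6] w 0.0092
t 17.71 q [-0.05  0.81 -0.64  1.78  0.65  0.78 -1.17] p [0.536  0.2259 0.0839] F [ 0.2 -0.3  1. ] w 0.0349
t 20.77 q [ 0.6  0.4 -0.3  1.7  0.3  1.  -0.5] p [ 0.4903 -0.2649  0.2991] F [ 0.6  0.4 -0.7] w 0.035
top 1256 (array([0.5375, 0.2278]), array([118.6, 200.8]), np.float32(172.0)) slope deg [ 0.05 -0.91] z 0.0569
side 506 (array([0.4924, 0.2311]), array([113.8, 125.3]), np.float32(80.1)) slope deg [0.27 0.12] z 0.0577
```

View pics/sheet.png

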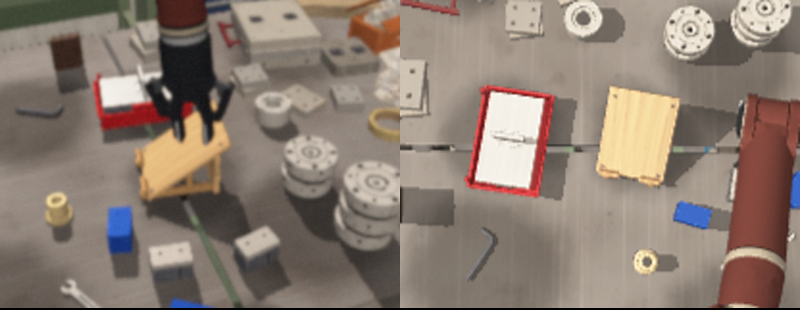

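The sheet lies flat in the tray (top half, about (510,140)), centred at (0.5375, 0.2278), angle 172.0°. On to block 1.

```bash
cat > pick.py <<'E'
from chk import *
from station import robot
def pick(i):
    p,l=BL[i];D=down(l+90)
    robot.grip(.085)
    robot.move_to([*p,.16],D);st(robot)
    robot.line_to([*p,.10],D,vel=.15)
    print('c',robot.line_to([*p,.035],D,vel=.07,contact_N=10));st(robot)
    robot.grip(0.0);o=st(robot)
    robot.line_to([*p,.10],D,vel=.1);robot.line_to([*p,.24],D,vel=.2);st(robot)
def topblob(zc,c,rad,z=.012):
    for n in('top','side'):
        d=pickle.load(open(n+'.pkl','rb'));W=cloud(d);I=d['img'].astype(int)
        g=(np.abs(I.max(-1)-I.min(-1))<45)&(I.min(-1)>100)&(abs(W[...,2]-zc)<z)&(np.hypot(W[...,0]-c[0],W[...,1]-c[1])<rad)
        k,l,s,_=cv2.connectedComponentsWithStats(g.astype(np.uint8),connectivity=4)
        if k<2: print(n,'none');continue
        i=1+np.argmax(s[1:,4]);w=W[l==i];print(n,s[i,4],rect(w[:,:2]),'z',np.median(w[:,2]).round(4))
E
python3 - <<'E'
from pick import *
pick(0)
D=down(TD+90)
robot.move_to([*LOW[0],.24],D);o=st(robot)
robot.sleep(.2);o=st(robot)
shot(robot,'b1over');topblob(.24+.014,LOW[0],.08)
E
```

```text
t 23.27 q [ 0.88  0.88 -0.87  1.45  0.7   1.14  1.63] p [ 0.5961 -0.3058  0.1603] F [0.6 0.3 0.8] w 0.085
c False
t 24.89 q [ 0.84  1.02 -0.77  1.53  0.83  0.94  1.54] p [ 0.5965 -0.306   0.0356] F [0.4 0.  0.3] w 0.0849
t 25.37 q [ 0.84  1.02 -0.77  1.53  0.83  0.94  1.54] p [ 0.5964 -0.3064  0.0356] F [ 0.1 -0.2  2.3] w 0.0415
t 27.02 q [ 0.89  0.81 -0.91  1.36  0.64  1.28  1.69] p [ 0.5949 -0.3061  0.2382] F [-0.1 -0.2 -4.3] w 0.0412
t 28.91 q [ 0.06  0.73 -0.82  1.46  0.55  1.19  0.59] p [0.6029 0.2144 0.2396] F [-0.2 -0.1 -3. ] w 0.0414
t 29.11 q [ 0.06  0.73 -0.82  1.46  0.55  1.19  0.59] p [0.6025 0.2151 0.2399] F [-0.1 -0.4 -3.5] w 0.0409
top 49 (array([0.5752, 0.221 ]), array([16.9, 40.4]), np.float32(79.6)) z 0.253
side 63 (array([0.5776, 0.2169]), array([25.6, 47.9]), np.float32(81.4)) z 0.2529
```

View pics/b1over.png

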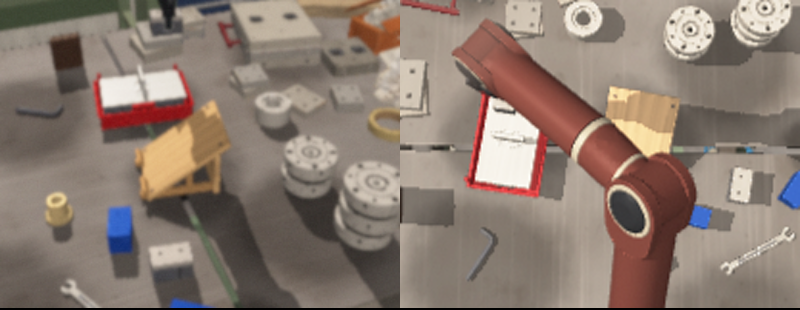

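Block 1 is held over its place, and its visible near edge at x≈0.567 is where it should be. Lowering gently.

```bash
cat >> pick.py <<'E'
def place(i):
    D=down(TD+90);p=LOW[i]
    robot.line_to([*p,.105],D,vel=.12);robot.sleep(.15);st(robot)
    print('c',robot.line_to([*p,.086],D,vel=.015,contact_N=4));o=st(robot)
    robot.grip(.06);robot.sleep(.2);o=st(robot)
    robot.line_to(o['ee_pos']+[0,0,.13],vel=.15);st(robot)
E
python3 - <<'E'
from pick import *
place(0)
pick(1)
shot(robot,'b2up')
sheet(None,.0565,TR,.01);topblob(.105,LOW[0],.08)
E
```

```text
t 30.63 q [ 0.02  0.87 -0.73  1.59  0.68  0.95  0.49] p [0.6024 0.2166 0.1059] F [ 0.4 -0.3 -2.2] w 0.0412
c True
t 31.48 q [ 0.02  0.88 -0.72  1.6   0.69  0.93  0.47] p [0.602  0.2163 0.092 ] F [-0.7 -0.5  5.8] w 0.0418
t 32.01 q [ 0.02  0.89 -0.72  1.6   0.69  0.93  0.47] p [0.6007 0.215  0.0899] F [-0.3  0.7  0.4] w 0.0597
t 33.02 q [ 0.06  0.75 -0.81  1.49  0.57  1.16  0.58] p [0.6002 0.2145 0.2188] F [-0.7  0.7 -0.3] w 0.0598
t 35.29 q [ 1.06  0.68 -0.86  1.88  0.66  0.89  1.27] p [ 0.4431 -0.2778  0.1604] F [-0.2  0.6 -0.1] w 0.0851
c False
t 36.92 q [ 0.94  0.85 -0.68  1.97  0.89  0.65  1.08] p [ 0.4424 -0.279   0.0354] F [ 0.4  0.  -0.3] w 0.0847
t 37.39 q [ 0.94  0.85 -0.67  1.97  0.89  0.65  1.08] p [ 0.4422 -0.2794  0.0355] F [-0.5 -2.1  4.3] w 0.0416
t 39.04 q [ 1.12  0.59 -0.94  1.79  0.54  1.05  1.37] p [ 0.4408 -0.2789  0.2386] F [-0.7 -0.4 -2.8] w 0.0414
top 1061 (array([0.5373, 0.2273]), array([118., 201.]), np.float32(171.5)) slope deg [-0.06  0.58] z 0.057
side 432 (array([0.4811, 0.2338]), array([ 90.9, 127.4]), np.float32(78.4)) slope deg [ 0.12 -0.01] z 0.0574
top 181 (array([0.6023, 0.2178]), array([42.3, 71.8]), np.float32(171.0)) z 0.1061
side none
```

View pics/b2up.png

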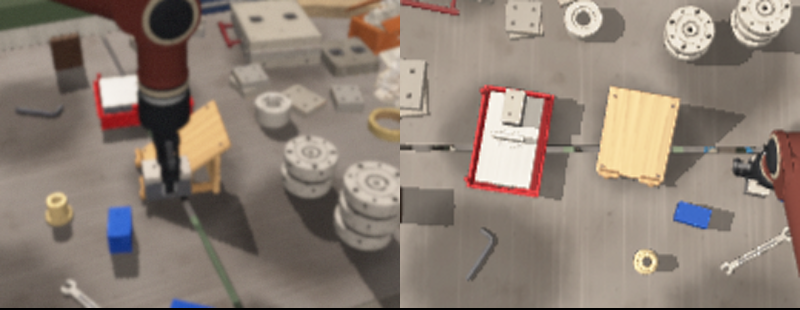

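Block 1 sits at (0.6023, 0.2178), 171.0° and the sheet is still level. Block 2 is lifted, so I'll place it.

Run:
```python
from pick import *
D=down(TD+90)
robot.move_to([*LOW[1],.24],D);robot.sleep(.2);st(robot)
place(1)
robot.move_to([.5,-.25,.3],down(80));robot.sleep(.3);st(robot)
shot(robot,'end')
topblob(.105,LOW[0],.06);topblob(.105,LOW[1],.06);sheet(None,.0565,TR,.01)
```

```text
t 41.21 q [ 0.12  0.61 -0.99  1.78  0.58  1.08  0.34] p [0.4725 0.2342 0.2399] F [ 0.3 -0.5 -3.7] w 0.0416
t 42.63 q [ 0.01  0.77 -0.83  1.92  0.79  0.82  0.17] p [0.4724 0.2354 0.1057] F [ 0.7 -0.4 -2.8] w 0.0408
c True
t 43.49 q [-0.    0.79 -0.81  1.93  0.81  0.79  0.15] p [0.4719 0.2352 0.092 ] F [-0.3 -0.3  5.9] w 0.0412
t 44.02 q [-0.    0.79 -0.81  1.93  0.81  0.79  0.15] p [0.4711 0.234  0.0906] F [-0.2 -0.1 -0.1] w 0.06
t 45.03 q [ 0.1   0.63 -0.97  1.81  0.6   1.04  0.32] p [0.4707 0.2334 0.2197] F [-0.3  0.4 -0.6] w 0.06
t 47.12 q [ 1.06  0.63 -1.09  1.6   0.58  1.27  1.27] p [ 0.5002 -0.2493  0.3   ] F [ 0.3 -0.5  1. ] w 0.0599
top 179 (array([0.6025, 0.2174]), array([42.2, 72.9]), np.float32(171.9)) z 0.1056
side 113 (array([0.5887, 0.2168]), array([48. , 49.2]), np.float32(176.2)) z 0.1049
top 191 (array([0.473 , 0.2364]), array([42.2, 72.1]), np.float32(171.5)) z 0.1044
side 167 (array([0.4708, 0.2352]), array([49.4, 70.4]), np.float32(172.0)) z 0.1051
top 842 (array([0.5384, 0.2273]), array([117.7, 198.9]), np.float32(171.6)) slope deg [ 0.46 -0.17] z 0.0569
side 468 (array([0.5322, 0.2275]), array([127.6, 189.3]), np.float32(172.2)) slope deg [0.08 0.66] z 0.0577
```

View pics/end.png

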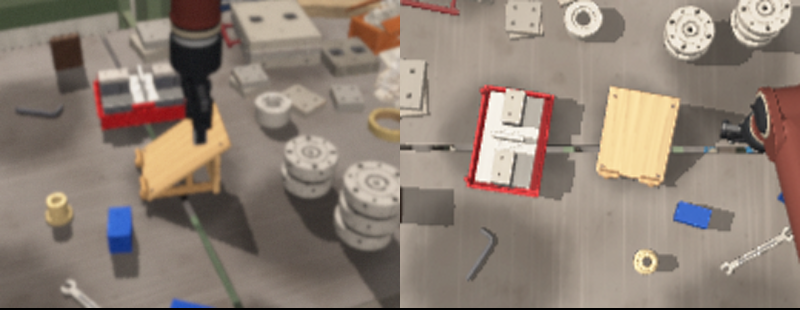

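The picture shows both blocks upright on the sheet, at about (513,105) and (504,165) in the top half, with the rib between them at (512,137). The arm is clear and the bystanders look unmoved. Handing in.

```bash
python3 -c "
from station import robot
robot.hand_in()"
```

```text
the job is handed in; nothing more can be done
```

The second layer is in place and the job was handed in at about 47 s of the 72 s allowed. I took the sheet off the rest by its rib, levelled it and laid it on the first layer. I then set the two loose blocks on it, one on each side of the rib.

**Last checks** (top camera, sheet and block angles within about 1° of the tray's long way):

| Item | Measured position | Offset from target |
|---|---|---|
| Sheet | level within about 0.7°, upper face 57 mm above the bench | 1–2 mm from the tray's middle |
| Block over the far first-layer block | (0.6025, 0.2174) | about 1 mm |
| Block over the near first-layer block | (0.473, 0.2364) | about 2 mm |

- **Handling:** Forces stayed around 6 N at most in the readings I took, nothing was dropped, and the arm ended clear of everything.
- **By eye only:** I judged that the copper block and hub had not moved from the pictures, without measuring them. Once covered, the first layer could not be seen, so I did not measure it again.
- **Disagreement with the notes:** They say the first-layer blocks' 42 mm width runs along the tray's long way. Both cameras showed the 72 mm length along it, so I lined the loose blocks up with what the cameras showed.
- **Side camera:** The arm hid part of the far block and sheet in the last side view, so those rectangle fits were incomplete. The near block agreed with the top camera within about 2.5 mm.

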